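Hold the oblong glass cell in the light path

ROBOT

A 7-joint arm with a two-finger parallel gripper is mounted at the origin on the work surface. World frame = base frame: x ahead of the robot, y to its left, z up, the work surface at z = 0. Lengths are in m, angles in degrees, forces in N, time in s.
With the tool pointing down it reaches from about 0.35 to 0.9 m from the base axis. Payload 8.1 kg.
Tool frame: the origin (TCP) lies on the mounting face of the last link; the fingertips stand 173 mm ahead of it and the grasp point (between the pads) lies bot.grip_depth ahead of it (bot.grip_depth is the distance from the TCP to the grasp point, in m); z points along the fingers, y is the line along which they close (so a half turn about z gives the same grasp; the last joint's range is limited). The gripper opens to 85 mm and grips with 20 to 120 N. Pads are 22 mm wide; open, the fingers measure 114 mm over their backs; the gripper's body (76 mm by 85 mm) begins 54 mm behind the grasp point. The pads swing forward as they close: fully open they stand 13 mm farther back than shut.
Start: joints at [-73.717, 24.895, 1.432, 90.138, -0.665, 64.973, -4.303], TCP at [0.236, 0.579, 0.405] pointing down, gripper open.
Joint ranges: [-149.89, 149.89], [-25.12, 119.58], [-72.63, 75.52], [4.76, 147.25], [-75.54, 255.54], [6.69, 114.76], [-157.13, 157.13]. Speed limits (degrees/s): [127.2, 127.2, 172.46, 172.46, 180, 180, 180].

INTERFACE

Orientations are given as a 3x3 rotation matrix whose columns are the frame's x, y, z axes.
In Python, from workcell import bot gives the robot as it stands.
- The arm moves only by the shell command python3 -m jog 'ROWS'. ROWS is JSON, a list that holds one entry, the list of rows, each a list of 7 numbers: the shift along the tool's x, y, z as a fraction of full scale, then the turn, a rotation vector about the tool's x, y, z as a fraction of full scale, then the closure, from 0 (fully open) to 1 (shut). In form: [[[x, y, z, wx, wy, wz, fingers], ...]]. A call has 1 to 10 rows; each row is the pose to reach, as a shift and turn from the pose commanded when the call began, along the tool's axes at that moment; what a row does not reach only later rows make up. Full scale, the value 1, is 0.4 m for a shift and 0.5 rad for a turn. A row lasts 1/10 s, in which the tool goes at most 50 mm and 8.59 degrees, less where a joint would pass 70% of its speed; a pose out of reach is approached as far as the arm can. A call with a number of a shift or a turn outside -1 to 1 is refused whole. A call with a gripper value outside its range is refused whole. The fingers move at their own pace and stop on an object; the grip force is fixed at half the most. Time passes only in rows, so rows that repeat a pose let the fingers close. It gives the time, the measured TCP pose, the force, the opening and the grip force at its end, in the units of the state.
- bot.sense(): the state, without advancing time (a new reading comes with each control period).
- bot.snapshot(name): name is "side" or "top" or "wrist"; returns a dict with "frame" (400x640x3 uint8, red, green, blue), "range_z" (400x640 float32, m along the optical axis (not along the pixel's ray), 0 where there is no reading), "fx", "fy", "cx", "cy" (pixels), "k1" (the pictures are not rectified: a ray, as slopes to the right and down, at radius r is drawn at 1 + k1 r^2 times it, then the intrinsics apply), "world_from_camera" (4x4, takes a point from camera to world coordinates); the wrist camera has in their place "mount" (4x4, takes a point from camera to tool coordinates, whose origin is the TCP and whose axes are the flange's). Camera axes: x right, y up, looking along -z (the intrinsics and any distortion apply to the point x, -y, -z); pixel columns grow to the right and rows downward; lengths in m; the calibration is good to about 2 mm. A picture is of the moment at which its call begins: read the wrist's pose just before it.
- bot.job_done(): hands the job in; it is judged then, once.
The state is a dict: "clock": time; "qpos": joint angles; "qd": joint speeds; "effort": joint torques, N m; "eef_pos": TCP position; "ee_rot": TCP orientation; "contact_force": force on the tool from outside, world axes, zero at the start; "torque": the same for the moment, N m; "opening": finger opening in m; "grip_force": force on a finger pad.
Only numpy, scipy, OpenCV 4.12 (cv2) and the standard library are available. Lean on these libraries where they do the work, as an engineer would, in place of code of your own. Each camera call takes 0.05 s, during which the arm holds its last target. There are 200 camera calls.

TASK

Pick the oblong glass cell out of the parts tray, gripping it only by its two broad frosted faces and never touching its narrow clear ones, and leave the other parts in the tray where they are. Hold it upright and still in the light path, centred on the beam half-way between the two barrels, with its clear faces square to the beam and without knocking the barrels. Finish while still holding it there: do not put it down or let go.

Things in the scene. Friction and masses are not known exactly. Their poses are not given: they have to be found in the camera images.
- cell_center (a point): the target: the one oblong glass cell, 14 x 40 mm and 45 mm tall, open at the top, standing upright in the tray. The point is its centre, half-way up (22.5 mm above its underside). Its own z is up; its x is normal to the two broad frosted (milky white) faces, 14 mm apart and 38 mm wide; its y is normal to the two narrow clear faces, 40 mm apart, through which the light must pass. It looks the same after a half turn about z. About 45 g
- cell_windows: the clear glass of the same cell (its two narrow clear end faces, 40 mm apart along y, 45 mm tall); never to be touched by the fingers. Origin: centre of the cell's underside, same axes as the cell
- beam_mid (a point): middle of the light path: the point on the beam half-way between the noses of the two barrels, 110 mm above the bench. Its y runs along the beam, z up, x across the beam. The noses (28 mm across) stand 42 mm from this point on either side along y; from 50 to 130 mm the barrels are 38 mm across. The space across the beam and above is free
- fixture: the light-path fixture, fixed to the bench: a steel base plate 100 x 270 x 12 mm with two black barrels on posts facing each other along its y; tops of the barrels about 131 mm above the bench. Origin: centre of its underside, below point beam_mid, same axes
- tray: dark grey plastic parts tray fixed to the bench, 230 (its x) x 290 (its y) mm outside, floor and walls 4 mm thick, rim 20 mm above the bench; holds the target and five other parts, one in each of six places about 90 mm apart, in any order. Origin: centre of its underside
- square_cell: the ordinary square glass cell, 14 x 14 mm and 45 mm tall, standing; bystander, leave alone. Origin: centre of its underside; it stands in the tray
- round_cell: a round frosted glass cell, 22 mm across, 47 mm tall with its white stopper, standing; bystander, leave alone. Origin: centre of its underside; it stands in the tray
- thumbscrew: a steel thumbscrew standing on its 26 mm head, 34 mm tall; bystander, leave alone. Origin: centre of its underside; it stands in the tray
- objective: a small steel lens barrel, 28 mm across, 32 mm tall, standing; bystander, leave alone. Origin: centre of its underside; it stands in the tray
- standoff: an aluminium square bar 12 x 44 x 12 mm lying along its own y; bystander, leave alone. Origin: centre of its underside; it lies in the tray
Mind the look-alikes: they are no part of the job. Leave any orange or purple look-alike of the part that bears cell_center alone.

How it is judged:
By the outcome, as a careful person would: the job done as asked, in the order asked, and still so for the second after the job is handed in, while the arm keeps its last pose, push and grip.
It also fails if it takes over 37 s, if anything falls off the work surface, if the arm or the gripper's body presses on something with over 40 N, if the wrist force passes 120 N, or if a joint passes its speed limit or range.

## Working session

There is one attempt and no reset: what is moved stays moved. The work goes in short steps, Python scripts to look and compute and a shell command to move; the robot and the scene stay as the last step left them, time stands still between calls to the robot, and variables do not carry over. Pictures are saved under pics/ and viewed, at most 10 in all, crops included, and the job is handed in when it is done.

```bash
ls; mkdir -p pics; python3 - <<'E'
from workcell import bot
import cv2,numpy as np
print(bot.grip_depth, bot.sense())
for n in ("top","side"):
    s=bot.snapshot(n); np.savez(f"{n}0.npz",**s)
    cv2.imwrite(f"pics/{n}0.png",s["frame"][:,:,::-1])
    print(n,[s[k] for k in("fx","fy","cx","cy","k1")],s["world_from_camera"])
E
```

```text
pics
0.1547 {'clock': 0.0, 'qpos': array([-73.71706746,  24.93571949,   1.42770115,  90.188535  ,
        -0.66627039,  64.9732029 ,  -4.30207369]), 'qd': array([-0.03913526, -0.01436168, -0.09783549, -0.02802367,  0.00054754,
       -0.04089894,  0.01984817]), 'effort': array([ 1.05363950e-03, -6.70484447e+01,  1.02582023e+00, -3.16212916e+01,
        1.57132046e-02,  1.21416870e-02,  1.36509240e-05]), 'eef_pos': array([0.23567287, 0.57861318, 0.40393687]), 'ee_rot': array([[-9.26117866e-01,  3.77233942e-01, -5.00654885e-04],
       [ 3.77234263e-01,  9.26116698e-01, -1.47388006e-03],
       [-9.23327375e-05, -1.55385084e-03, -9.99998789e-01]]), 'contact_force': array([ 0.1726387 , -0.01303693,  0.61418939]), 'torque': array([-0.01157277, -0.00322649, -0.07460197]), 'grip_force': 0.0, 'opening': 0.08544907701540036}
top [371.7313031472263, 371.7313031472263, 314.5984072376124, 195.21404350104206, -0.04261306520632727] [[-2.19887400e-02  9.93628694e-01 -1.10537387e-01  4.87926924e-01]
 [-9.99757728e-01 -2.19633771e-02  1.44721256e-03 -2.92448231e-02]
 [-9.89782385e-04  1.10542429e-01  9.93870913e-01  1.07887115e+00]
 [ 0.00000000e+00  0.00000000e+00  0.00000000e+00  1.00000000e+00]]
side [371.65247811945414, 371.65247811945414, 321.77207505549023, 200.22610419423208, -0.011686484573077992] [[ 0.98182924  0.1251975  -0.14260764  0.46409888]
 [-0.18871238  0.56505692 -0.80318013 -0.71568022]
 [-0.01997471  0.81549756  0.57841572  0.58846376]
 [ 0.          0.          0.          1.        ]]
```

View pics/top0.png

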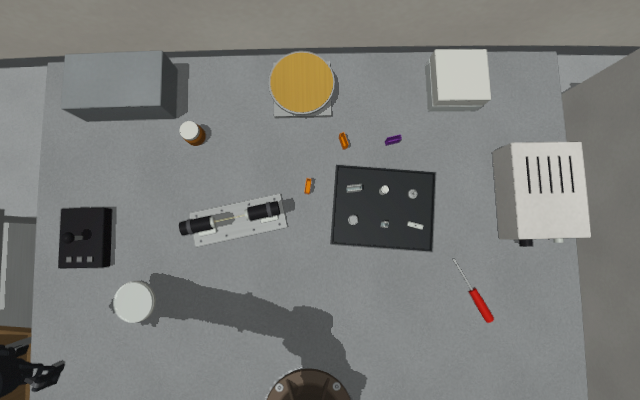

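View pics/side0.png

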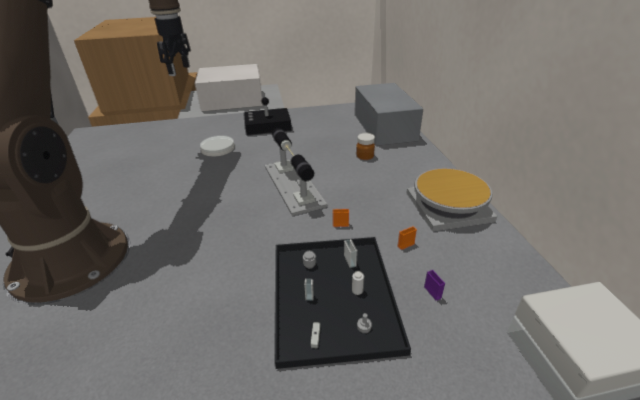

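The top view shows the tray at about (383,208) with the oblong cell at (354,188), which is (350,253) in the side view. The fixture is at about (238,220). The orange and purple look-alikes are outside the tray. Next I'll measure the cell and the fixture.

```bash
cat > h.py <<'E'
import numpy as np,cv2
def ray(s,uv,T=None):
    K=np.array([[s["fx"],0,s["cx"]],[0,s["fy"],s["cy"]],[0,0,1.]])
    p=cv2.undistortPoints(np.array(uv,float).reshape(-1,1,2),K,np.array([float(s["k1"]),0,0,0])).reshape(-1,2)
    T=s["world_from_camera"] if T is None else T
    d=np.c_[p[:,0],-p[:,1],-np.ones(len(p))]@T[:3,:3].T
    return T[:3,3],d
def onz(s,uv,z,T=None):
    o,d=ray(s,uv,T); return o+d*((z-o[2])/d[:,2])[:,None]
def depthpts(s,T=None):
    v,u=np.mgrid[0:400,0:640]
    o,d=ray(s,np.c_[u.ravel(),v.ravel()],T)
    return (o+d*s["range_z"].ravel()[:,None]).reshape(400,640,3)
E
python3 - <<'E'
import numpy as np,cv2
from h import *
s=dict(np.load("top0.npz"))
P=depthpts(s)
f=s["frame"]; hsv=cv2.cvtColor(f,cv2.COLOR_RGB2HSV)
print("depth table",P[300,400],"tray",P[215,370])
# parts in tray: bright
m=(f.max(2)>90).astype(np.uint8); m[:172]=0;m[246:]=0;m[:,:338]=0;m[:,432:]=0
for c in cv2.findContours(m,0,2)[0]:
    if cv2.contourArea(c)<8: continue
    r=cv2.minAreaRect(c); print("part",r,onz(s,[r[0]],.03)[0],P[int(r[0][1]),int(r[0][0])])
# barrels: dark pixels w/ height >0.09
b=((P[:,:,2]>.115)&(P[:,:,2]<.14)).astype(np.uint8); b[:180]=0;b[250:]=0;b[:,:170]=0;b[:,290:]=0
for c in cv2.findContours(b,0,2)[0]:
    if cv2.contourArea(c)<20: continue
    r=cv2.minAreaRect(c); q=onz(s,cv2.boxPoints(r),.125);print("barrel",r,"\n",q.round(4))
# plate
p=((f.min(2)>140)).astype(np.uint8); p[:185]=0;p[250:]=0;p[:,:175]=0;p[:,295:]=0
c=np.vstack([c for c in cv2.findContours(p,0,2)[0] if cv2.contourArea(c)>30]); r=cv2.minAreaRect(c); q=onz(s,cv2.boxPoints(r),.012)
print("plate",r,q.round(4),q.mean(0),np.linalg.norm(q[0]-q[1]),np.linalg.norm(q[1]-q[2]))
a=cv2.resize(f[175:250,175:295],None,fx=6,fy=6,interpolation=2);d=cv2.resize(f[160:255,330:440],None,fx=5,fy=5,interpolation=2)
o=np.zeros((450,720,3),np.uint8);
cv2.imwrite("pics/a.png",a[:,:,::-1])
E
```

```text
depth table [ 0.30264193 -0.26707772  0.0008002 ] tray [ 0.54627446 -0.18978323  0.00468114]
part ((414.8679504394531, 224.96226501464844), (16.20854377746582, 5.219700336456299), 15.945395469665527) [ 0.51385942 -0.31187509  0.03      ] [ 0.51691367 -0.31234884  0.01951335]
part ((384.5, 224.0), (6.0, 7.0), 90.0) [ 0.51859358 -0.22599252  0.03      ] [ 0.51929136 -0.22881001  0.00728316]
part ((352.5, 219.5), (9.0, 9.0), 90.0) [ 0.53332809 -0.13611228  0.03      ] [ 0.48792692 -0.02924482  1.07887115]
part ((412.5000305175781, 193.49998474121094), (8.485280990600586, 8.485280990600586), 45.0) [ 0.60333019 -0.30965259  0.03      ] [ 0.60566404 -0.31037103  0.02219293]
part ((383.75006103515625, 189.75001525878906), (7.77817440032959, 9.899494171142578), 45.0) [ 0.6158803  -0.22796729  0.03      ] [ 0.61536005 -0.22181027  0.05190659]
part ((353.6341552734375, 187.70733642578125), (7.067617893218994, 15.46041488647461), 83.6598129272461) [ 0.62362007 -0.14233182  0.03      ] [ 0.62739994 -0.14197635  0.01697779]
barrel ((196.12081909179688, 225.6845703125), (15.293107986450195, 34.872920989990234), 79.99201965332031) 
 [[0.5345 0.3239 0.125 ]
 [0.5483 0.2348 0.125 ]
 [0.5095 0.2277 0.125 ]
 [0.4957 0.3164 0.125 ]]
barrel ((261.17559814453125, 210.8195037841797), (14.806723594665527, 34.502464294433594), 77.90524291992188) 
 [[0.567  0.1552 0.125 ]
 [0.5839 0.0679 0.125 ]
 [0.5463 0.0603 0.125 ]
 [0.5296 0.1472 0.125 ]]
plate ((236.94583129882812, 219.75088500976562), (35.178348541259766, 94.23379516601562), 77.73522186279297) [[0.5643 0.3383 0.012 ]
 [0.6166 0.0712 0.012 ]
 [0.517  0.051  0.012 ]
 [0.4654 0.3154 0.012 ]] [0.54080971 0.19398002 0.012     ] 0.2721753935319874 0.10158535525397773
```

View pics/a.png

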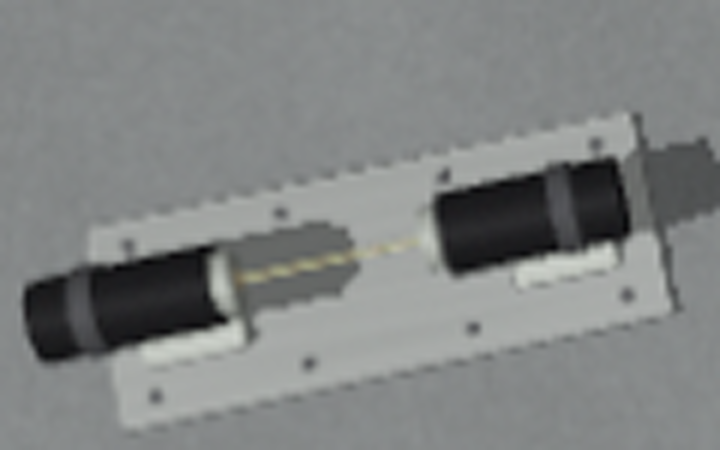

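The enlarged crop shows both barrels, with the beam running between noses at about (235,280) and (425,240). Plate centre is about (0.541, 0.193) and the beam is tilted about 11°. The cell is at about (0.624, -0.142). I'll move toward the fixture and take a closer look with the wrist camera on the way.

```bash
python3 -m jog '[[[-0.2,-0.15,0,0,0,0.25,0],[-0.4,-0.3,0,0,0,0.5,0],[-0.6,-0.45,0,0,0,0.75,0],[-0.8,-0.6,0,0,0,1,0],[-0.9,-0.65,0,0,0,1,0],[-0.9,-0.65,0,0,0,1,0],[-0.9,-0.65,0,0,0,1,0],[-0.9,-0.65,0,0,0,1,0],[-0.9,-0.65,0,0,0,1,0],[-0.9,-0.65,0,0,0,1,0]]]'
python3 - <<'E'
from workcell import bot
import cv2,numpy as np
b=bot.sense();print(b["qpos"].round(1),b["eef_pos"],np.abs(b["qd"]).max())
s=bot.snapshot("wrist"); np.savez("w1.npz",pos=b["eef_pos"],rot=b["ee_rot"],**s)
print(s["mount"],s["fx"])
cv2.imwrite("pics/w1.png",s["frame"][:,:,::-1])
E
```

```text
clock: 1.1
eef_pos: [0.4739, 0.1959, 0.4049]
ee_rot: [[-0.624, 0.781, 0.002], [0.781, 0.624, -0.002], [-0.003, -0.0, -1.0]]
contact_force: [-0.2, 1.1, -0.7]
opening: 0.0855
grip_force: 0.0
[-42.6  14.4  17.5 106.7  -4.8  59.6  15.5] [0.47389392 0.19592733 0.40485845] 5.307718318257917
[[ 3.82993792e-04  9.60510347e-01  2.78244005e-01  7.03289389e-02]
 [ 9.99999042e-01 -7.37982607e-04  1.17108185e-03  1.64947203e-03]
 [ 1.33017547e-03  2.78243290e-01 -9.60509710e-01  3.14076247e-02]
 [ 0.00000000e+00  0.00000000e+00  0.00000000e+00  1.00000000e+00]] 314.55254182894674
```

View pics/w1.png

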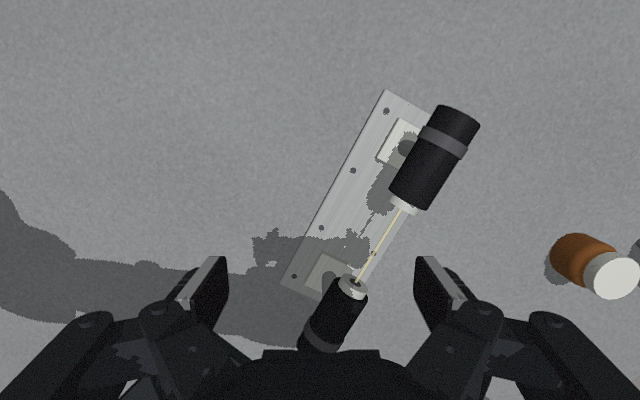

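The wrist view shows the beam from the near nose at about (355,283) to the far nose at about (403,208). I'll cast its ends onto z = 0.11, where the length should be 84 mm.

```bash
python3 - <<'E'
import numpy as np,cv2
from h import *
from workcell import bot
s=dict(np.load("w1.npz"))
M=np.eye(4);M[:3,:3]=s["rot"];M[:3,3]=s["pos"];T=M@s["mount"]
f=s["frame"].astype(int)
m=((f[:,:,0]-f[:,:,2]>18)&(f[:,:,0]>130)); m[:195]=0;m[295:]=0;m[:,:345]=0;m[:,415:]=0
v,u=np.nonzero(m);print(len(u),u.min(),u.max(),v.min(),v.max())
q=onz(s,np.c_[u,v],.11,T)[:,:2]
vx,vy,x0,y0=cv2.fitLine(q.astype(np.float32),2,0,.01,.01).ravel()
t=(q-[x0,y0])@[vx,vy]; print("len",np.ptp(t),"mid",np.array([x0,y0])+np.array([vx,vy])*(t.min()+t.max())/2,"ang from y",np.degrees(np.arctan2(-vx,vy)))
# barrel tops from wrist depth
P=depthpts(s,T); print("table",P[50,100])
g=(P[:,:,2]>.1)&(P[:,:,2]<.14)&(P[:,:,0]>.45)&(P[:,:,1]>.03)&(P[:,:,1]<.36);Q=P[g];Q=Q[Q[:,2]>.12];print(len(Q))
for k in(Q[:,1]>.19,Q[:,1]<=.19): print(k.sum(), Q[k].mean(0),Q[k].max(0)[2]) if k.sum() else 0
# same line from top camera
s=dict(np.load("top0.npz"));f=s["frame"].astype(int)
m=((f[:,:,0]-f[:,:,2]>18)&(f[:,:,0]>110)); m[:208]=0;m[228:]=0;m[:,:208]=0;m[:,250:]=0
v,u=np.nonzero(m);q=onz(s,np.c_[u,v],.11)[:,:2]
vx,vy,x0,y0=cv2.fitLine(q.astype(np.float32),2,0,.01,.01).ravel();t=(q-[x0,y0])@[vx,vy]; print("top len",np.ptp(t),"mid",np.array([x0,y0])+np.array([vx,vy])*(t.min()+t.max())/2,np.degrees(np.arctan2(-vx,vy)))
# plate centre, hole etc: barrels refined by top cam
print("barrels mid @.125",np.array([[.522,.2757],[.5567,.1077]]).mean(0))
b=bot.sense();R=b["ee_rot"];d=np.array([.624,-.142,.36])-b["eef_pos"];print("to cell",(R.T@d/.4).round(3),"yaw",np.degrees(np.arctan2(R[1,1],R[0,1])))
E
```

```text
260 355 401 209 282
len 0.0809781428814074 mid [0.54415532 0.19193354] ang from y -168.88286
table [ 0.19964383  0.15266681 -0.00024335]
6332
4031 [0.52460352 0.27984816 0.12570054] 0.13118251682231435
2301 [0.55666961 0.1142688  0.12554697] 0.13134851424772354
top len 0.07991502186245134 mid [0.5407586  0.19417037] -169.64659
barrels mid @.125 [0.53935 0.1917 ]
to cell [-0.902 -0.239  0.113] yaw 38.81760738856182
```

Both views agree on the beam midpoint, about (0.5425, 0.193), at 11.1°. Moving to the cell now.

```bash
python3 -m jog '[[[-0.12,-0.04,0,0,0,0.2,0.2],[-0.24,-0.08,0,0,0,0.4,0.4],[-0.36,-0.12,0,0,0,0.6,0.4],[-0.48,-0.16,0,0,0,0.8,0.4],[-0.6,-0.2,0.03,0,0,1,0.4],[-0.72,-0.24,0.06,0,0,1,0.4],[-0.84,-0.28,0.09,0,0,1,0.4],[-0.95,-0.31,0.11,0,0,1,0.4],[-0.99,-0.31,0.11,0,0,1,0.4],[-0.99,-0.31,0.11,0,0,1,0.4]]]'
python3 -m jog '[[[0,0,0,0,0,0.1,0.4],[0,0,0,0,0,0.18,0.4],[0,0,0,0,0,0.18,0.4],[0,0,0,0,0,0.18,0.4],[0,0,0,0,0,0.18,0.4],[0,0,0,0,0,0.18,0.4]]]'
python3 - <<'E'
from workcell import bot
import cv2,numpy as np
b=bot.sense();print(b["qpos"].round(1),b["eef_pos"],np.abs(b["qd"]).max())
s=bot.snapshot("wrist"); np.savez("w2.npz",pos=b["eef_pos"],rot=b["ee_rot"],**s)
cv2.imwrite("pics/w2.png",s["frame"][:,:,::-1])
E
```

```text
clock: 2.15
eef_pos: [0.6259, -0.1851, 0.3595]
ee_rot: [[-0.18, 0.984, -0.001], [0.984, 0.18, -0.001], [-0.001, -0.001, -1.0]]
contact_force: [-0.8, 0.8, -0.6]
opening: 0.0512
grip_force: 0.0
clock: 2.75
eef_pos: [0.6252, -0.1826, 0.3608]
ee_rot: [[-0.095, 0.995, 0.0], [0.995, 0.095, 0.0], [0.0, 0.0, -1.0]]
contact_force: [0.9, -0.6, 0.2]
opening: 0.0512
grip_force: 0.0
[ -7.6  31.3  29.9  91.  -17.   62.2  32.1] [ 0.62519535 -0.18260594  0.36079825] 0.3680830138516308
```

View pics/w2.png

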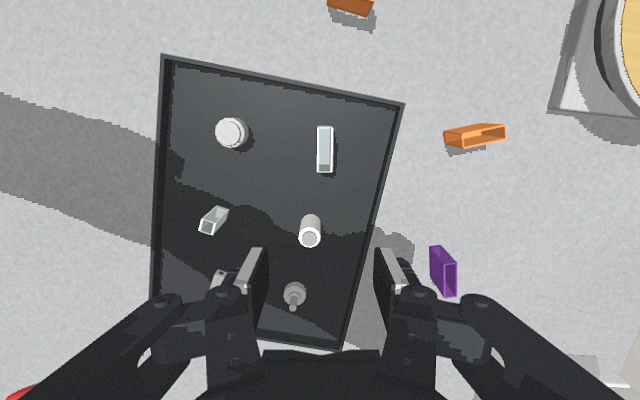

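The tray is in view, with the oblong cell at (324,149). The square cell is at (213,220), the round one at (310,232) and the objective at (231,132). I'll enlarge the cell and measure its rim.

```bash
python3 - <<'E'
import numpy as np,cv2
from h import *
s=dict(np.load("w2.npz"))
M=np.eye(4);M[:3,:3]=s["rot"];M[:3,3]=s["pos"];T=M@s["mount"]
f=s["frame"]; cv2.imwrite("pics/c2.png",cv2.resize(f[110:185,285:365],None,fx=8,fy=8,interpolation=0)[:,:,::-1])
P=depthpts(s,T)
m=(f.max(2)>100).astype(np.uint8);m[:110]=0;m[185:]=0;m[:,:300]=0;m[:,350:]=0
c=max(cv2.findContours(m,0,2)[0],key=cv2.contourArea);r=cv2.minAreaRect(c);q=onz(s,cv2.boxPoints(r),.049,T);print(r,q.round(4),q.mean(0),np.linalg.norm(q[0]-q[1]),np.linalg.norm(q[1]-q[2]))
Q=P[110:185,300:350].reshape(-1,3);Q=Q[(Q[:,2]>.042)&(Q[:,2]<.056)];print(len(Q),Q.mean(0),Q.min(0),Q.max(0))
r=cv2.minAreaRect(Q[:,:2].astype(np.float32)*1000);print(r)
E
```

```text
((324.5, 148.5), (47.0, 17.0), 90.0) [[ 0.6167 -0.1216  0.049 ]
 [ 0.6313 -0.1202  0.049 ]
 [ 0.6357 -0.1611  0.049 ]
 [ 0.6204 -0.1626  0.049 ]] [ 0.62602137 -0.14135072  0.049     ] 0.014720370459456183 0.041177437223534306
235 [ 0.62600772 -0.14260504  0.04798379] [ 0.61765527 -0.16242716  0.04228019] [ 0.63382309 -0.12210561  0.05009952]
((626.1837158203125, -142.3298797607422), (13.45047378540039, 39.79724884033203), 5.326632499694824)
```

View pics/c2.png

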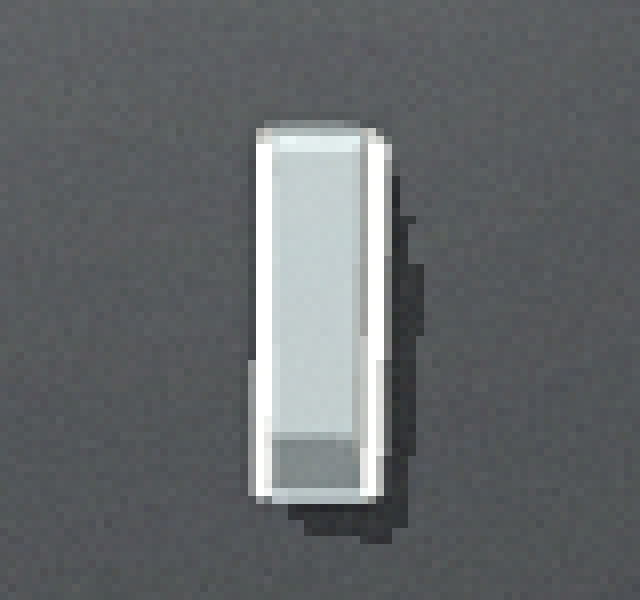

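The rim's centre is (0.626, -0.142), at z = 0.049, measuring 40 × 13.5 mm and yawed about 5°, which matches the given size. Moving over it and descending.

```bash
python3 -m jog '[[[0.05,0.006,0,0,0,0.01,0.55],[0.1,0.0115,0,0,0,0.01,0.55],[0.1,0.0115,0.1,0,0,0.01,0.55],[0.1,0.0115,0.2,0,0,0.01,0.55],[0.1,0.0115,0.2,0,0,0.01,0.55],[0.1,0.0115,0.2,0,0,0.01,0.55]]]'
python3 - <<'E'
from workcell import bot
import numpy as np
b=bot.sense();R=b["ee_rot"];print(b["eef_pos"],R.T@(np.array([.626,-.1423,.1882])-b["eef_pos"])/.4, np.degrees(np.arctan2(R[1,1],R[0,1])))
E
```

```text
clock: 3.4
eef_pos: [0.626, -0.1431, 0.2811]
ee_rot: [[-0.089, 0.996, -0.001], [0.996, 0.089, -0.0], [-0.0, -0.001, -1.0]]
contact_force: [0.6, -0.7, 1.9]
opening: 0.0384
grip_force: 0.0
[ 0.62602103 -0.14307753  0.28111721] [0.00195124 0.00037037 0.23229267] 5.0773888169441905
```

```bash
python3 -m jog '[[[0.002,0,0.08,0,0,0,0.55],[0.002,0,0.15,0,0,0,0.55],[0.002,0,0.19,0,0,0,0.55],[0.002,0,0.22,0,0,0,0.55],[0.002,0,0.232,0,0,0,0.55],[0.002,0,0.232,0,0,0,0.55]]]' && python3 -m jog '[[[0,0,0,0,0,0,0.7],[0,0,0,0,0,0,0.75],[0,0,0,0,0,0,0.8],[0,0,0,0,0,0,0.85],[0,0,0,0,0,0,0.9],[0,0,0,0,0,0,1],[0,0,0,0,0,0,1],[0,0,0,0,0,0,1],[0,0,0,0,0,0,1],[0,0,0,0,0,0,1]]]'
```

```text
clock: 4.0
eef_pos: [0.6262, -0.1422, 0.1884]
ee_rot: [[-0.089, 0.996, 0.001], [0.996, 0.089, -0.0], [-0.0, 0.001, -1.0]]
contact_force: [0.7, -0.6, 0.2]
opening: 0.0382
grip_force: 0.0
clock: 5.0
eef_pos: [0.6262, -0.1421, 0.1886]
ee_rot: [[-0.089, 0.996, 0.001], [0.996, 0.089, -0.0], [-0.0, 0.001, -1.0]]
contact_force: [-0.6, 0.6, 4.5]
opening: 0.013
grip_force: 58.7
```

The grip is on the cell: 13 mm opening and 59 N. Lifting, then moving to a stop short of the fixture for a closer look at the beam.

```bash
python3 -m jog '[[[0,0,-0.05,0,0,0,1],[0,0,-0.13,0,0,0,1],[0,0,-0.23,0,0,0,1],[0,0,-0.34,0,0,0,1],[0,0,-0.43,0,0,0,1],[0,0,-0.48,0,0,0,1],[0,0,-0.48,0,0,0,1],[0,0,-0.48,0,0,0,1]]]' && python3 -m jog '[[[0.05,-0.01,0,0,0,0,1],[0.14,-0.03,0,0,0,-0.05,1],[0.25,-0.05,0,0,0,-0.1,1],[0.36,-0.07,0,0,0,-0.15,1],[0.47,-0.1,0,0,0,-0.21,1],[0.56,-0.12,0,0,0,-0.21,1],[0.6,-0.134,0,0,0,-0.21,1],[0.6,-0.134,0,0,0,-0.21,1],[0.6,-0.134,0,0,0,-0.21,1],[0.6,-0.134,0,0,0,-0.21,1]]]' && python3 -m jog '[[[0,0,0,0,0,0,1],[0,0,0,0,0,0,1],[0,0,0,0,0,0,1]]]'
python3 - <<'E'
from workcell import bot
import cv2,numpy as np
from h import *
b=bot.sense();print(b["qpos"].round(1),b["eef_pos"],np.abs(b["qd"]).max())
s=bot.snapshot("wrist"); np.savez("w3.npz",pos=b["eef_pos"],rot=b["ee_rot"],**s)
cv2.imwrite("pics/w3.png",s["frame"][:,:,::-1])
s2=bot.snapshot("side"); np.savez("s3.npz",**s2)
E
```

```text
clock: 5.8
eef_pos: [0.6258, -0.1418, 0.3798]
ee_rot: [[-0.089, 0.996, 0.0], [0.996, 0.089, 0.0], [0.0, 0.0, -1.0]]
contact_force: [-0.5, -0.0, -1.6]
opening: 0.0134
grip_force: 58.5
clock: 6.8
eef_pos: [0.5514, 0.0908, 0.3794]
ee_rot: [[-0.191, 0.982, -0.001], [0.982, 0.191, -0.001], [-0.001, -0.001, -1.0]]
contact_force: [0.4, 0.5, 0.6]
opening: 0.0133
grip_force: 58.4
clock: 7.1
eef_pos: [0.5514, 0.0917, 0.3799]
ee_rot: [[-0.192, 0.981, 0.0], [0.981, 0.192, -0.0], [-0.0, 0.0, -1.0]]
contact_force: [1.2, -0.2, -0.1]
opening: 0.013
grip_force: 58.4
[-35.7  21.1  28.  103.1 -11.4  58.6   7.8] [0.55140147 0.091655   0.37987796] 0.33348027056889074
```

View pics/w3.png

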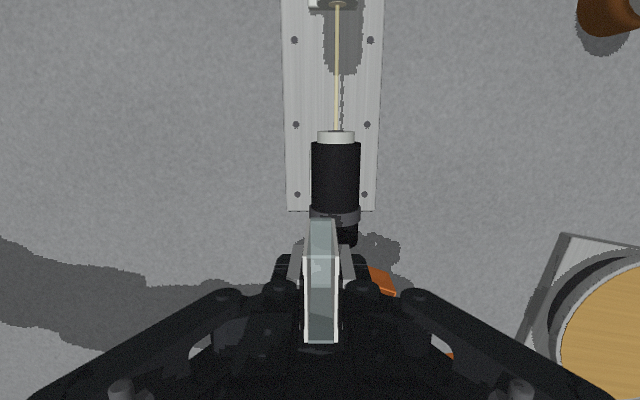

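The cell is held and upright, with its +x clear face between rows 218 and 257 near column 320 and its rim running down to row 342. The beam runs along column ~337 from the near nose at row 131 to the far nose at row ~4. I'll measure both in the tool frame from this one picture, which cancels calibration bias.

```bash
python3 - <<'E'
import numpy as np,cv2
from h import *
s=dict(np.load("w3.npz"))
M=np.eye(4);M[:3,:3]=s["rot"];M[:3,3]=s["pos"];T=M@s["mount"]
f=s["frame"].astype(int)
m=((f[:,:,0]-f[:,:,2]>18)&(f[:,:,0]>120)); m[130:]=0;m[:,:325]=0;m[:,350:]=0
v,u=np.nonzero(m);print(len(u),u.min(),u.max(),v.min(),v.max())
q=onz(s,np.c_[u,v],.11,T)[:,:2]
vx,vy,x0,y0=cv2.fitLine(q.astype(np.float32),2,0,.01,.01).ravel()
sg=np.sign(vy);d=np.array([vx,vy])*sg
t=(q-[x0,y0])@d; far=np.array([x0,y0])+d*t.max()
col=f[120:150,337].sum(1);print("col",col)
nr=120+np.argmax(np.diff(col)); print("nose row",nr, f[:14,336].tolist())
ne=onz(s,[[337,131]],.124,T)[0,:2]; near=np.array([x0,y0])+d*((ne-[x0,y0])@d)
mid=(near+far)/2; print("far",far,"near",near,"gap",np.linalg.norm(far-near),"mid",mid,"mid from far",far-d*.042,"from near",near+d*.042,"ang",np.degrees(np.arctan2(-d[0],d[1])))
R=s["rot"];print("tool ang",np.degrees(np.arctan2(R[1,1],R[0,1])))
# plate sides mid-line at z=.012
for r in (60,100,170):
    g=f[r].sum(1); w=np.abs(np.diff(cv2.GaussianBlur(g.astype(np.float32).reshape(1,-1),(5,1),0).ravel())); l=260+np.argmax(w[260:300]); h=360+np.argmax(w[360:400]); a=onz(s,[[l,r],[h,r]],.012,T);c=a.mean(0)[:2];print("plate",l,h,np.linalg.norm(a[0]-a[1]),"offset from beam",(c-[x0,y0])@[d[1],-d[0]])
cv2.imwrite("pics/w3c.png",cv2.resize(s["frame"][205:350,270:370],None,fx=5,fy=4,interpolation=0)[:,:,::-1])
# held cell predicted pixels -> rays in tool frame
for z,(a,b),r in ((.1396+.0452,(308,334),218),):
    o,dd=ray(s,[[a,r],[b,r]],s["mount"]); print((o+dd*((z-o[2])/dd[:,2])[:,None]))
for r in (257,342):
    o,dd=ray(s,[[303,r],[339,r]],s["mount"]); print((o+dd*((.1396-o[2])/dd[:,2])[:,None]))
E
```

```text
507 331 339 1 129
col [522 510 512 497 502 506 528 523 497 507 269 232 457 568 562 562 558 563
 552 567 554 563 566 599 100  87 106 101 102 118]
nose row 131 [[91, 90, 85], [151, 146, 132], [101, 98, 85], [98, 92, 82], [118, 114, 95], [170, 159, 124], [178, 167, 132], [172, 162, 123], [172, 163, 128], [168, 160, 124], [173, 166, 131], [178, 170, 137], [177, 169, 138], [178, 171, 137]]
far [0.53580745 0.23507834] near [0.55203465 0.15213713] gap 0.0845136974349718 mid [0.54392105 0.19360773] mid from far [0.54387173 0.19385981] from near [0.54397037 0.19335566] ang 11.069917
tool ang 11.05155089363552
plate 282 360 0.07698047398635685 offset from beam -0.01062067142216864
plate 283 378 0.09675334847391885 offset from beam -0.0009256697754227622
plate 285 360 0.08100516514670296 offset from beam -0.00895845851038776
[[ 0.01934625 -0.00502758  0.1848    ]
 [ 0.01935707  0.00834305  0.1848    ]]
[[ 0.01911013 -0.00511677  0.1396    ]
 [ 0.0191235   0.00844355  0.1396    ]]
[[-0.01931949 -0.0057281   0.1396    ]
 [-0.01929837  0.00911073  0.1396    ]]
```

View pics/w3c.png

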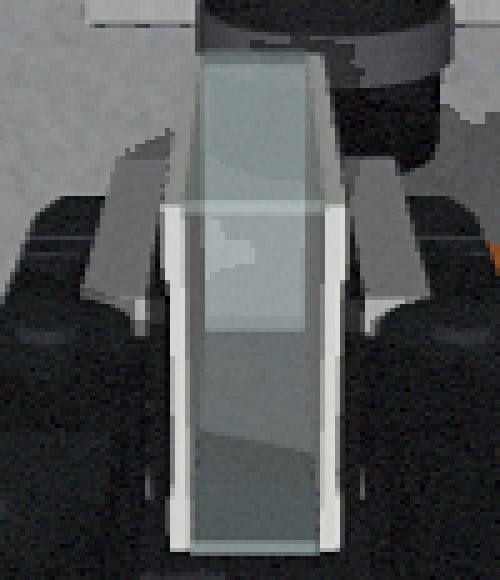

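The gap is 84.5 mm (84 given) and the angles match to within 0.02°. The held cell appears at tool (0, +1.7 mm), a camera bias that I remove, giving a target of (0.542, 0.193). Moving over it, then lowering.

```bash
python3 -m jog '[[[0.06,0.006,0,0,0,0,1],[0.14,0.014,0,0,0,0,1],[0.21,0.021,0,0,0,0,1],[0.254,0.026,0,0,0,0,1],[0.254,0.026,0,0,0,0,1],[0.254,0.026,0,0,0,0,1],[0.254,0.026,0.04,0,0,0,1],[0.254,0.026,0.1,0,0,0,1]]]' && python3 -m jog '[[[0,0,0.03,0,0,0,1],[0,0,0.07,0,0,0,1],[0,0,0.11,0,0,0,1],[0,0,0.145,0,0,0,1],[0,0,0.165,0,0,0,1],[0,0,0.17,0,0,0,1],[0,0,0.17,0,0,0,1],[0,0,0.17,0,0,0,1]]]'
python3 - <<'E'
from workcell import bot
import cv2,numpy as np
from h import *
b=bot.sense();print(b["eef_pos"],np.abs(b["qd"]).max())
s=bot.snapshot("wrist"); np.savez("w4.npz",pos=b["eef_pos"],rot=b["ee_rot"],**s)
s2=bot.snapshot("side"); np.savez("s4.npz",**s2)
f=s2["frame"]
w=cv2.resize(s["frame"][60:360,220:440],None,fx=1.8,fy=1.8);i=cv2.resize(f[110:220,250:350],None,fx=4,fy=540/110.)
cv2.imwrite("pics/w4.png",np.hstack([w,i])[:,:,::-1])
E
```

```text
clock: 8.0
eef_pos: [0.5429, 0.1921, 0.3409]
ee_rot: [[-0.19, 0.982, 0.003], [0.982, 0.19, 0.001], [0.0, 0.003, -1.0]]
contact_force: [0.2, -0.8, -1.4]
opening: 0.0133
grip_force: 58.4
clock: 8.8
eef_pos: [0.5422, 0.194, 0.2725]
ee_rot: [[-0.193, 0.981, 0.001], [0.981, 0.193, 0.0], [0.0, 0.001, -1.0]]
contact_force: [-0.5, -0.0, 0.5]
opening: 0.0135
grip_force: 58.4
[0.54217426 0.1939528  0.27254093] 0.23510044231379532
```

View pics/w4.png

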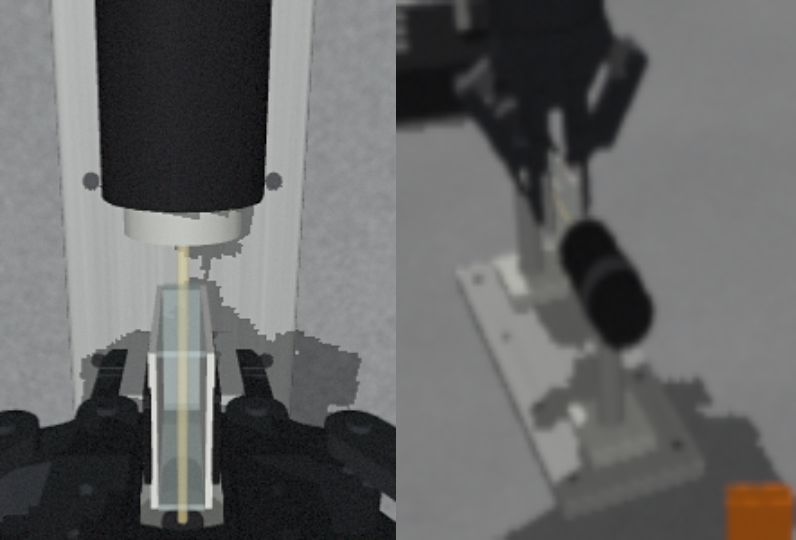

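The cell is between the barrels, with the beam passing through it at column ~183 and the far nose's front rim at row ~245 of the crop. Checking the offsets in the tool frame.

```bash
python3 - <<'E'
import numpy as np,cv2
from h import *
s=dict(np.load("w4.npz"));f=s["frame"].astype(int)
def tool(uv,z):
    o,d=ray(s,uv,s["mount"]);return o+d*((z-o[2])/d[:,2])[:,None]
m=((f[:,:,0]-f[:,:,2]>25)&(f[:,:,0]>120)); m[:197]=0;m[345:]=0;m[:,:312]=0;m[:,331:]=0
v,u=np.nonzero(m);q=tool(np.c_[u,v],s["pos"][2]-.11)
for a,b in((197,215),(220,255),(270,340)):
    k=(v>=a)&(v<b);print("beam",k.sum(),u[k].mean(),q[k].mean(0))
print(f[188:202,321].sum(1), f[196,270:370].sum(1)>480)
for c in (310,321,330): print("nose",tool([[c,195.5]],s["pos"][2]-.124))
# cell edges per row, wide bright frosted rims
for r in (262,280,300,320):
    g=f[r].min(1);w=np.nonzero(g[290:350]>175)[0]+290
    if len(w): print(r,w.min(),w.max(),tool([[w.min()-.5,r],[w.max()+.5,r]],.1396)[:,1])
g=f[225,295:350].sum(1);print(g)
E
```

```text
beam 108 321.5 [0.03258147 0.00186844 0.16254093]
beam 0 nan [nan nan nan]
beam 242 320.900826446281 [-0.02204909  0.00164258  0.16254093]
[580 578 579 580 581 582 572 580 567 502 502 503 583 580] [ True  True  True  True  True  True  True  True  True  True  True  True
  True  True  True  True  True  True  True  True  True  True  True  True
  True  True  True  True  True  True  True  True  True  True  True  True
  True  True  True  True  True  True  True  True  True  True  True False
  True  True  True  True  True  True  True False False False False False
 False False False False False False False False False False False False
 False False False False False False False False False False False False
 False  True  True  True  True  True  True  True  True  True  True  True
  True  True  True  True]
nose [[ 0.04071272 -0.00258355  0.14854093]]
nose [[0.04071564 0.00164709 0.14854093]]
nose [[0.04071817 0.00510823 0.14854093]]
262 303 338 [-0.00533859  0.00828941]
280 292 349 [-0.00970531  0.01265834]
300 305 337 [-0.00481867  0.00817214]
320 305 336 [-0.00495322  0.00791792]
[518 514 520 521 524 525 515 500 509 517 530 447 417 420 380 405 475 480
 489 485 475 479 475 466 510 526 530 518 503 462 461 455 450 455 446 469
 373 412 424 424 355 317 312 320 321 320 315 300 279 516 527 519 525 523
 516]<stdin>:9: RuntimeWarning: Mean of empty slice.
  ret = ret.dtype.type(ret / rcount)
  ret = um.true_divide(
```

Across the beam the offset is 0.2 mm or less. Along it, the cell sits about 1 mm toward the far nose, so I'll nudge it back, let it settle and hand in.

```bash
python3 -m jog '[[[-0.0025,0,0.001,0,0,0,1],[-0.0025,0,0.001,0,0,0,1],[-0.0025,0,0.001,0,0,0,1],[-0.0025,0,0.001,0,0,0,1],[-0.0025,0,0.001,0,0,0,1],[-0.0025,0,0.001,0,0,0,1],[-0.0025,0,0.001,0,0,0,1],[-0.0025,0,0.001,0,0,0,1]]]' && python3 -c "
from workcell import bot
print(bot.sense()['qd'].round(2)); print(bot.job_done())"
```

```text
clock: 9.7
eef_pos: [0.542, 0.193, 0.2715]
ee_rot: [[-0.193, 0.981, -0.0], [0.981, 0.193, 0.0], [0.0, -0.0, -1.0]]
contact_force: [0.9, 0.1, -0.7]
opening: 0.0131
grip_force: 58.4
[ 0.11 -0.01 -0.04 -0.01  0.03 -0.1  -0.09]
the job is handed in; nothing more can be done
None
```

The glass cell is held upright and still in the beam by its frosted faces, measured within about 1 mm of the midpoint with its clear faces square to the beam; I handed the job in at 9.7 s, and no verdict came back.

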